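# Lower the board lift level with the riser by its release valve

### The job

The small hydraulic lift is holding its strapped stack of boards too high. Crack its release valve open a fraction of a turn (lever anticlockwise seen from above) so that the platform sinks slowly, always slower than about 20 mm per second, and when the platform's top is level with the top of the white-topped riser stand beside it (within about 5 mm), turn the lever back until the valve is fully shut, so that the lift holds there, and let go. Work only at the lever, shut it gently without straining it against its seat, and leave the boards and everything else alone.

Things in the scene. Friction and masses are not known exactly. Their poses are not given: they have to be found in the camera images.
- pin (a point): Centre (half-way up) of the upright round steel pin at the free end of the valve lever: 16 mm diameter, 56 mm tall, its top 28 mm above this point; the flat lever bar (18 mm wide, 7 mm thick) lies 28 mm below. Grip or push this. It travels on a level circle of radius 75 mm about valve_axis. Nothing as high as the bar stands within 60 mm of it.
- valve_axis (a point): A point on the upright axis of the release valve, at the same height as the middle of the pin. The valve stands on a grey pump block 75 x 60 mm beside the lift, 220 mm from the ram's axis.
- valve (a joint): Stem angle, rad, growing as it opens (anticlockwise from above). 0 is fully shut on its hard seat; starts shut at 0.01 to 0.05. The angle at which the ram begins to sink is hidden, between 0.15 and 0.95 (wear, load). Beyond it the sinking speed grows 10 mm/s per 0.04 to 0.1 rad. Turning takes 0.2 to 0.45 N m (3 to 6 N at the pin), most when shutting. Stays where it is left.
- lever (a joint): Flex of the springy lever against the stem, rad: 0 unloaded, positive when pushed to open, negative when pushed to shut. Stiffness 8 N m/rad: 1 N at the pin flexes it 0.0094. So 0.03 to 0.06 must build up before the stem turns, and the other way on reversing. Beyond 0.14 either way (15 N at the pin) is forcing the valve. Pin angle about the axis = stem angle + flex.
- ram (a joint): Height of the ram above its lowest position, m (0 to 0.10). It sinks under the load when the valve is open and nothing here can raise it again. It starts between 0.075 and 0.097. Sinking faster than 0.030 m/s at any time is too fast.
- platform_top (a point): A point on the top face of the lift's steel platform (220 x 200 mm plate, 10 mm thick), close to the edge next to the riser. It sinks with the ram. The strapped stack of three boards, 170 x 125 x 77 mm, is fixed on the platform; neither is to be touched.
- riser_top (a point): A point on the top face of the fixed riser (a plywood stand with a white top, 200 x 190 mm, beside the platform, on the side away from the valve), close to the platform. The platform's top must come level with it: 30 to 72 mm below where it starts.
- puck0: Bystander: orange plastic disc, 72 mm across; leave alone. Origin under its centre.
- puck1: Bystander: orange plastic disc, 72 mm across; leave alone. Origin under its centre.
- puck2: Bystander: orange plastic disc, 72 mm across; leave alone. Origin under its centre.
- oil: Bystander: bottle, 135 mm tall; leave alone. Origin under its centre.
- jar: Bystander: clear open jar, 64 mm across, 60 mm tall; leave alone. Origin under its centre.
- brush: Bystander: bench brush; leave alone. Origin under its centre.
- driver: Bystander: screwdriver; leave alone. Origin under its centre.
- can: Bystander: can, 110 mm tall; leave alone. Origin under its centre.

How it is judged:
On the way:
1. the valve is cracked open and the platform has sunk at least 8 mm (distance of platform_top from where it was at the start of the episode above 0.008 m), for 0.1 s.
At the end, for the whole second after the job is handed in: The platform's top is within 6 mm of the riser's top in height and holds there (sinking less than 0.7 mm/s), with the valve shut again (stem within 0.10 rad of its seat) (z of platform_top in the frame of riser_top between -0.006 and 0.006 m and value of joint valve below 0.1 rad and velocity of joint ram above -0.0007 m/s); the robot touches nothing.
It fails at once if the platform sinks faster than 30 mm/s (velocity of joint ram below -0.03 m/s).
It fails at once if the valve is forced: the lever flexes more than 0.14 rad (15 N at the pin) (value of joint lever above 0.14 rad or value of joint lever below -0.14 rad).
It fails at once if the robot touches the platform or the boards (contact force between any of the fingers, the arm and ram above 1 N).
It fails at once if a bystander on the bench is moved more than 20 mm (distance of any of puck0, puck1, puck2, oil, jar, brush, driver, can from where it was at the start of the episode above 0.02 m).
It also fails if it takes over 67 s, if anything falls off the work surface, if the arm or the gripper's body presses on something with over 40 N, if the wrist force passes 120 N, or if a joint passes its speed limit or range.

### The arm

A 6-joint arm with a two-finger parallel gripper is mounted at the origin on the work surface. World frame = base frame: x ahead of the robot, y to its left, z up, the work surface at z = 0. Lengths are in m, angles in rad, forces in N, time in s.
With the tool pointing down it reaches from about 0.35 to 0.975 m from the base axis. Payload 7.1 kg.
Tool frame: the origin (TCP) lies midway between the tips of the shut fingers; the grasp point (between the pads) lies 19 mm behind it; z points along the fingers, x is the direction in which the jaws open and shut, and the axes are right-handed (so a half turn about z gives the same grasp; the last joint's range is limited). The gripper opens to 88 mm and grips with 3 to 60 N. Pads are 20 mm wide; open, the fingers measure 115 mm over their backs; the gripper's body (75 mm by 178 mm) begins 61 mm behind the grasp point.
Start: joints at [-1.255, 0.423, 1.63, -0, 1.089, -0.019], TCP at [0.205, -0.59, 0.223] pointing down, gripper open.
Joint ranges: [-3, 3], [-0.9, 2.11], [0.09, 2.58], [-1.31, 4.45], [0.11, 2.69], [-2.54, 2.54]. Speed limits (rad/s): [2.39, 2.39, 3.01, 3.14, 3.14, 3.14].

### API

Orientations are given as a unit quaternion [w, x, y, z].
In Python, from station import move_pose, movel, movej, command_gripper, wait, inverse_kinematics, read_camera, camera_info, MotionError, job_done, get_time, get_joint_pos, get_qvel, get_effort, get_tcp_pos, get_ee_rot, get_ft_force, get_ft_torque, get_grip_width gives the robot as it stands. Calls block until the motion is done:
- move_pose(position, orientation): joint-space move of the TCP to a pose.
- movel(position, frame=None, v=0.15, until_force=None): straight line of the TCP; frame=None keeps the orientation; v is the mean speed in m/s. With until_force (N) it stops when the force on the tool has changed by that much, and returns True; else False.
- movej(angles): joint-space move.
- command_gripper(opening): opening from 0.0 (shut) to 1.0 (fully open); the grip force is fixed at half the most; returns when the fingers have stopped.
- wait(seconds).
- inverse_kinematics(position, orientation): joint angles nearest the present ones, or None.
- read_camera(name): name is "side" or "top"; returns the picture (480x640x3 uint8, red, green, blue); there is no depth.
- camera_info(name): a dict with "intrinsics" (3x3 intrinsics, pixels), "T" (4x4, takes a point from camera to world coordinates). Camera axes: x right, y up, looking along -z (the intrinsics and any distortion apply to the point x, -y, -z); pixel columns grow to the right and rows downward; lengths in m; the calibration is good to about 2 mm. A picture is of the moment at which its call begins. camera_info takes no time and is no camera call.
A pose or a line that the arm cannot do raises MotionError and nothing moves.
- job_done(): hands the job in, once; it reports no verdict.
Readings, each from a call of its own:
- get_time(): time.
- get_joint_pos(): joint angles.
- get_qvel(): joint speeds.
- get_effort(): joint torques, N m.
- get_tcp_pos(): TCP position.
- get_ee_rot(): TCP orientation.
- get_ft_force(): force on the tool from outside, world axes, zero at the start.
- get_ft_torque(): the same for the moment, N m.
- get_grip_width(): opening from 0.0 (shut) to 1.0 (fully open).
Only numpy, scipy, OpenCV 4.12 (cv2) and the standard library are available. Lean on these libraries where they do the work, as an engineer would, in place of code of your own. Each camera call takes 0.05 s, during which the arm holds its last target.

## Working session

There is one attempt and no reset: what is moved stays moved. The work goes in short steps, each a Python script; the robot and the scene stay as the last script left them, time stands still between calls to the robot, and variables do not carry over. Pictures are saved under pics/ and viewed, and the job is handed in when it is done.

```bash
ls; mkdir -p pics
python3 - <<'E'
from station import *
import cv2,numpy as np
np.set_printoptions(precision=4,suppress=True)
for n in("side","top"):
    im=read_camera(n); cv2.imwrite(f"pics/{n}0.png",im[:,:,::-1]); print(n,camera_info(n))
print(get_time(),get_tcp_pos(),get_ee_rot(),get_ft_force(),get_grip_width())
E
```

```text
pics
side {'intrinsics': array([[465.4486,   0.    , 314.9157],
       [  0.    , 465.4486, 235.8034],
       [  0.    ,   0.    ,   1.    ]]), 'T': array([[-0.9606,  0.1982, -0.195 ,  0.2268],
       [-0.278 , -0.6754,  0.683 ,  0.9829],
       [ 0.0037,  0.7103,  0.7039,  1.0278],
       [ 0.    ,  0.    ,  0.    ,  1.    ]])}
top {'intrinsics': array([[515.472,   0.   , 321.776],
       [  0.   , 515.472, 243.415],
       [  0.   ,   0.   ,   1.   ]]), 'T': array([[-0.0141,  0.9953, -0.0953,  0.351 ],
       [-0.9999, -0.0145, -0.0037,  0.073 ],
       [-0.0051,  0.0953,  0.9954,  1.6512],
       [ 0.    ,  0.    ,  0.    ,  1.    ]])}
0.1 [ 0.2052 -0.5898  0.222 ] [-0.0004  0.815  -0.5794 -0.0005] [ 0.1684 -0.0753  0.4146] 1.0037683968402176
```

View pics/side0.png

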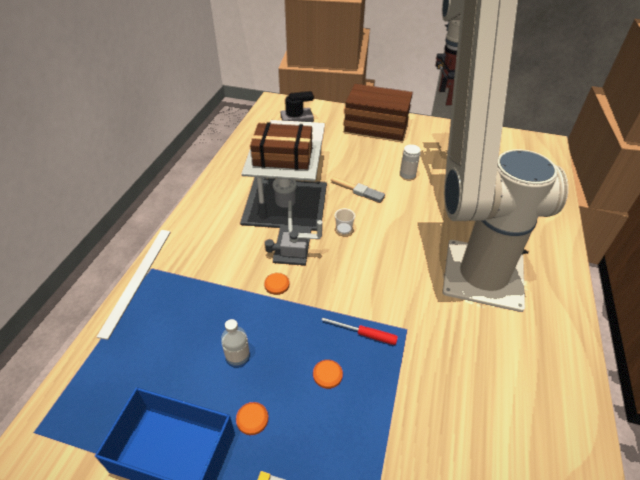

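View pics/top0.png

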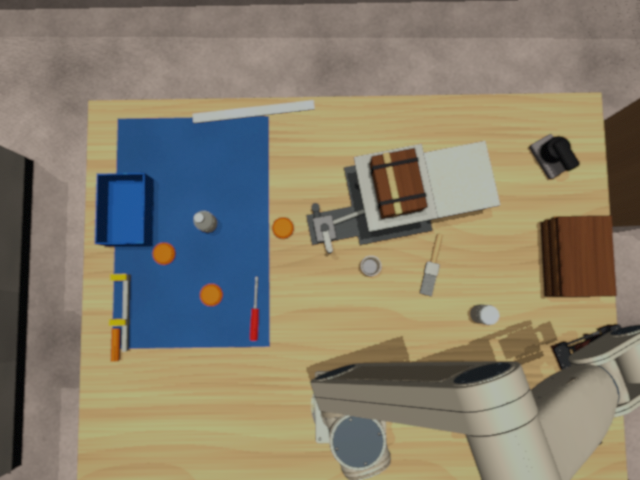

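Run:
```python
import cv2
s=cv2.imread("pics/side0.png");t=cv2.imread("pics/top0.png")
cv2.imwrite("pics/s0z.png",cv2.resize(s[85:275,220:420],None,fx=4,fy=3.15*4/3.15*0.78 if 0 else 3.15,interpolation=cv2.INTER_CUBIC) if 0 else cv2.resize(s[85:275,225:365],None,fx=3.15,fy=3.15,interpolation=cv2.INTER_CUBIC))
cv2.imwrite("pics/t0z.png",cv2.resize(t[130:270,300:505],None,fx=3.9,fy=3.9,interpolation=cv2.INTER_CUBIC))
```

```text
(no output)
```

View pics/s0z.png

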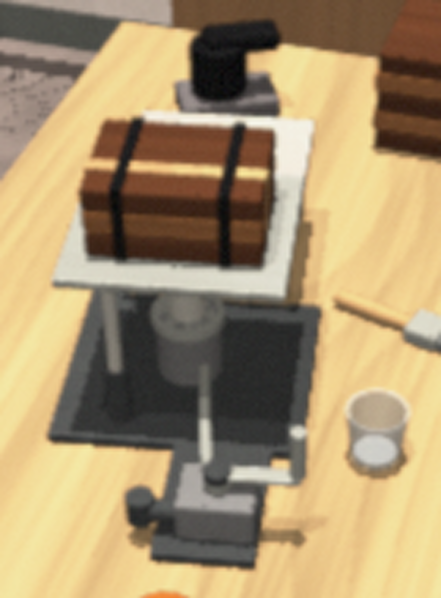

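View pics/t0z.png

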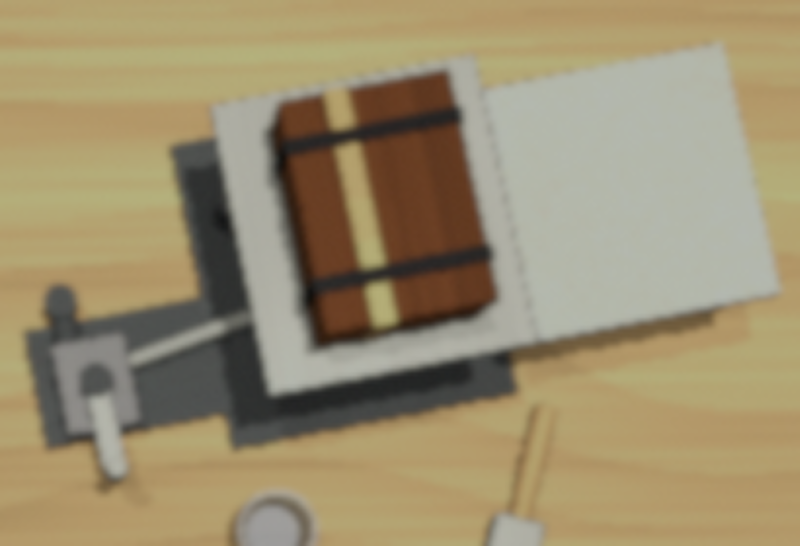

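```bash
cat > h.py <<'E'
import numpy as np, cv2
from station import *
np.set_printoptions(precision=4,suppress=True)
def P(n):
    c=camera_info(n); T=np.linalg.inv(np.array(c["T"])); K=np.array(c["intrinsics"]); D=np.diag([1,-1,-1.])
    return K@(D@T[:3])
PM={n:P(n) for n in("side","top")}
def proj(n,X):
    X=np.atleast_2d(X); u=np.c_[X,np.ones(len(X))]@PM[n].T; return u[:,:2]/u[:,2:]
def tri(s,t):
    X=cv2.triangulatePoints(PM["side"],PM["top"],np.array(s,float).reshape(2,1),np.array(t,float).reshape(2,1))[:,0]; X=X[:3]/X[3]
    return X, proj("side",X)[0]-s, proj("top",X)[0]-t
E
python3 - <<'E'
from h import *
sz=lambda x,y:(225+(x+.5)/3.15-.5,85+(y+.5)/3.15-.5)
tz=lambda x,y:(300+(x+.5)/3.9-.5,130+(y+.5)/3.9-.5)
for n,s,t in [("pin top",(298,432),(117,472)),("axis knob",(216,467),(97,375)),
 ("riser farL",(146,113),(722,43)),("riser farR",(313,122),(778,293)),
 ("plat nearL",(55,282),(212,105)),("plat nearR",(288,292),(270,396)),("riser? ",(113,0),(0,0))][:6]:
    print(n,sz(*s),tz(*t),*tri(sz(*s),tz(*t)))
E
```

```text
pin top (319.26190476190476, 221.80158730158732) (329.62820512820514, 250.65384615384616) [0.4764 0.056  0.1321] [0.8043 0.0967] [-0.1296 -0.6173]
axis knob (293.23015873015873, 232.9126984126984) (324.5, 225.78205128205127) [0.5546 0.0694 0.0799] [-0.4665 -0.0639] [0.0837 0.3539]
riser farL (271.0079365079365, 120.53174603174602) (484.7564102564103, 140.65384615384616) [ 0.7987 -0.4182  0.1296] [-0.7723 -0.1196] [0.2133 0.7424]
riser farR (324.0238095238095, 123.38888888888889) (499.11538461538464, 204.75641025641028) [ 0.6042 -0.4511  0.1316] [-0.0625 -0.008 ] [0.0132 0.061 ]
plat nearL (242.11904761904762, 174.1825396825397) (353.9871794871795, 156.55128205128204) [ 0.7401 -0.0191  0.1888] [-0.8994 -0.1477] [0.227  0.7258]
plat nearR (316.08730158730157, 177.35714285714286) (368.85897435897436, 231.16666666666669) [ 0.5221 -0.056   0.1968] [-0.4703 -0.0616] [0.0837 0.3863]
```

Run:
```python
from h import *
for n,(a,b,c,d) in {"side":(105,190,232,336),"top":(135,245,345,505)}.items():
    im=np.mean([read_camera(n).astype(float) for _ in range(6)],0)
    np.save(f"pics/{n}_ref.npy",im)
    z=im[a:b,c:d]; f=800//(d-c) if n=="top" else 7
    g=np.clip((z-100)*1.65,0,255)
    g=cv2.resize(g.astype(np.uint8)[:,:,::-1],None,fx=f,fy=f,interpolation=cv2.INTER_CUBIC)
    cv2.imwrite(f"pics/{n}_z1.png",g); print(f,g.shape)
```

```text
7 (595, 728, 3)
5 (550, 800, 3)
```

View pics/side_z1.png

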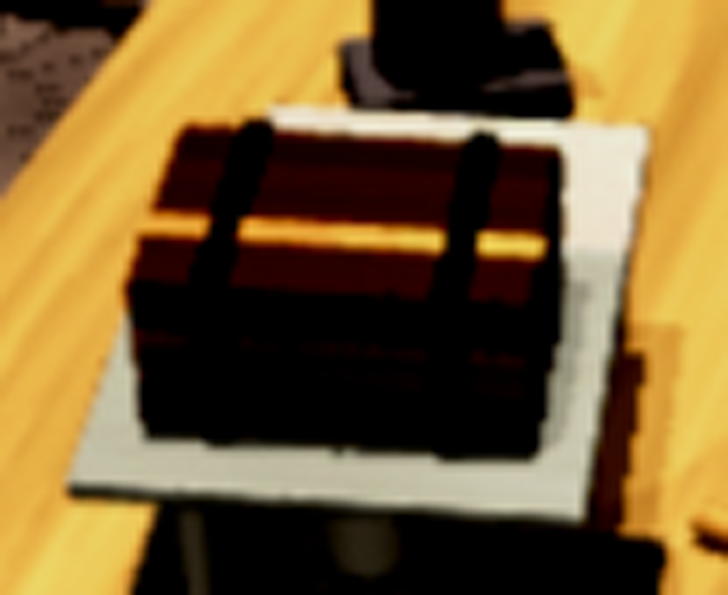

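View pics/top_z1.png

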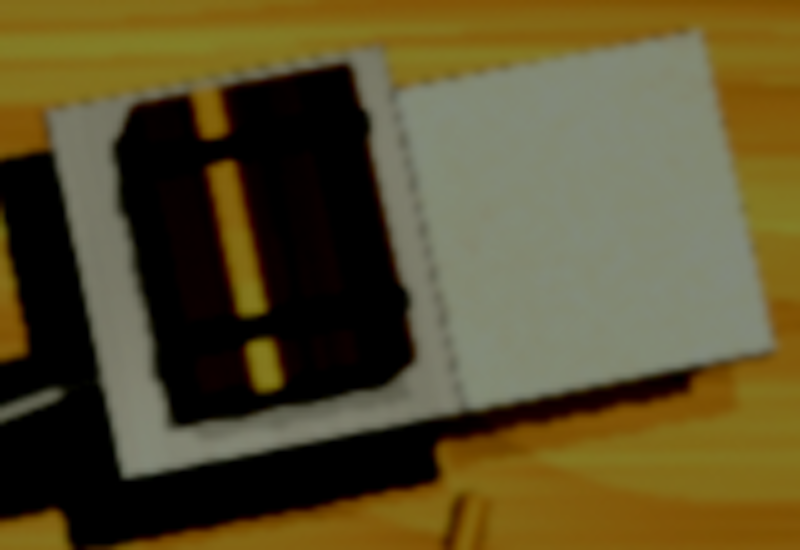

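```bash
cat > fit.py <<'E'
from h import *
from scipy.optimize import least_squares
S=lambda x,y:(232+(x+.5)/7-.5,105+(y+.5)/7-.5)
T=lambda x,y:(345+(x+.5)/5-.5,135+(y+.5)/5-.5)
obs=[("side","p",-1,1,S(68,488)),("side","p",-1,-1,S(585,518)),("side","p",1,-1,S(627,252)),("side","r",1,-1,S(648,130)),
("top","p",-1,1,T(46,110)),("top","p",-1,-1,T(124,478)),("top","p",1,1,T(380,46)),("top","p",1,-1,T(460,412)),("top","r",1,1,T(703,30)),("top","r",1,-1,T(775,350))]
def pt(p,o,a,b):
    yaw,x,y,zp,d,l,zr=p[:7]
    e=np.array([np.sin(yaw),-np.cos(yaw),0]); w=np.array([np.cos(yaw),np.sin(yaw),0])
    c=np.array([x,y,0])
    if o=="p": return c+e*a*.1+w*b*.11+[0,0,zp]
    return c+e*(d+a*.095)+w*(l+b*.1)+[0,0,zr]
def res(p):
    # p[7:11]: camera pixel offsets, prior 1px
    off={"side":p[7:9],"top":p[9:11]}
    return np.concatenate([proj(n,pt(p,o,a,b))[0]+off[n]-uv for n,o,a,b,uv in obs]+[p[7:11]/1.0])
if __name__=="__main__":
    s=least_squares(res,[.165,.62,-.13,.193,.2,0,.131,0,0,0,0]); print(s.x); print(s.fun.reshape(-1,2))
    J=s.jac;C=np.linalg.inv(J.T@J)*.25
    print("sd",np.sqrt(np.diag(C))); v=np.zeros(11);v[3]=1;v[6]=-1;print("dz",v@s.x,np.sqrt(v@C@v))
    np.save("fit.npy",s.x)
E
python3 fit.py
```

```text
[ 0.1818  0.6514 -0.1361  0.188   0.2108 -0.0035  0.1281  0.2593 -0.3552
 -0.2968 -0.1796]
[[-0.3801 -0.2267]
 [-0.1413  0.289 ]
 [ 0.0563  0.2108]
 [ 0.2058  0.0821]
 [-0.3368  0.1029]
 [-0.4969  0.4649]
 [ 0.3927 -0.3238]
 [ 0.7549  0.1156]
 [-0.3331 -0.1721]
 [ 0.3161 -0.0078]
 [ 0.2593 -0.3552]
 [-0.2968 -0.1796]]
sd [0.0039 0.0014 0.0017 0.0025 0.002  0.0017 0.0037 0.3747 0.4677 0.4797
 0.3994]
dz 0.0599043851866248 0.0030846514116231035
```

```bash
cat >> h.py <<'E'
from scipy.spatial.transform import Rotation as Ro
yaw=.175
e=np.array([np.sin(yaw),-np.cos(yaw),0]); w=np.array([np.cos(yaw),np.sin(yaw),0]); Z=np.array([0,0,1.])
def quat(tilt,sgn=1):
    z=-np.cos(tilt)*Z+np.sin(tilt)*e; x=sgn*w; y=np.cross(z,x)
    q=Ro.from_matrix(np.c_[x,y,z]).as_quat(); return np.array([q[3],q[0],q[1],q[2]]), z
E
python3 - <<'E'
from h import *
print(Ro.from_quat([.815,-.5794,0,0]).as_matrix())
A=np.array([.5546,.0694,.104])
for sg in(1,-1):
  for t in(0,20,25,30):
    q,z=quat(np.radians(t),sg)
    for th in(-.1,1.1):
      r=np.array([-np.cos(yaw),-np.sin(yaw),0])
      p=A+.075*(r*np.cos(th)+e*np.sin(th))
      g=p+[0,0,.004]
      tcp=g+.019*z
      for back in(0,.1): 
        try: k=inverse_kinematics(list(tcp-back*z),list(q))
        except Exception as ex: k=ex
        print(sg,t,th,back,tcp-back*z,k)
E
```

```text
[[ 0.3285 -0.9445  0.    ]
 [-0.9445 -0.3285 -0.    ]
 [ 0.      0.     -1.    ]]
1 0 -0.1 0 [0.4798 0.0638 0.089 ] [ 0.1076  0.4346  2.0219 -0.      0.6851 -0.0674]
1 0 -0.1 0.1 [0.4798 0.0638 0.189 ] [ 0.1076  0.2642  1.963  -0.      0.9144 -0.0674]
1 0 1.1 0 [ 0.5327 -0.0023  0.089 ] [-0.0267  0.4881  1.9164 -0.      0.7371 -0.2017]
1 0 1.1 0.1 [ 0.5327 -0.0023  0.189 ] [-0.0267  0.333   1.8609 -0.      0.9476 -0.2017]
1 20 -0.1 0 [0.4809 0.0574 0.0901] [ 0.312   0.4739  2.0152 -0.5086  0.7695  0.5266]
1 20 -0.1 0.1 [0.475  0.0911 0.1841] [ 0.3803  0.3181  1.9543 -0.4137  0.9845  0.4564]
1 20 1.1 0 [ 0.5339 -0.0087  0.0901] [ 0.1606  0.5093  1.9408 -0.5213  0.7569  0.3802]
1 20 1.1 0.1 [0.5279 0.0249 0.1841] [ 0.2258  0.3571  1.8928 -0.4314  0.9561  0.3135]
1 25 -0.1 0 [0.4812 0.0559 0.0908] [ 0.359   0.4966  2.0087 -0.6051  0.8189  0.6438]
1 25 -0.1 0.1 [0.4739 0.0975 0.1814] [ 0.4415  0.3495  1.9459 -0.4966  1.0271  0.5659]
1 25 1.1 0 [ 0.5341 -0.0102  0.0908] [ 0.2053  0.5273  1.9418 -0.634   0.794   0.5093]
1 25 1.1 0.1 [0.5268 0.0314 0.1814] [ 0.2853  0.381   1.8942 -0.5277  
[... 515 characters left out ...]
 0.189 ] None
-1 20 -0.1 0 [0.4809 0.0574 0.0901] None
-1 20 -0.1 0.1 [0.475  0.0911 0.1841] None
-1 20 1.1 0 [ 0.5339 -0.0087  0.0901] None
-1 20 1.1 0.1 [0.5279 0.0249 0.1841] None
-1 25 -0.1 0 [0.4812 0.0559 0.0908] [ 0.359   0.4966  2.0087 -0.6051  0.8189 -2.4978]
-1 25 -0.1 0.1 [0.4739 0.0975 0.1814] None
-1 25 1.1 0 [ 0.5341 -0.0102  0.0908] None
-1 25 1.1 0.1 [0.5268 0.0314 0.1814] None
-1 30 -0.1 0 [0.4815 0.0544 0.0915] [ 0.4033  0.524   2.0003 -0.6871  0.8755 -2.3955]
-1 30 -0.1 0.1 [0.4728 0.1037 0.1781] [ 0.4983  0.3869  1.935  -0.5689  1.0759 -2.4776]
-1 30 1.1 0 [ 0.5344 -0.0117  0.0915] [ 0.248   0.5501  1.9407 -0.7332  0.8407 -2.5165]
-1 30 1.1 0.1 [0.5257 0.0375 0.1781] None
```

Run:
```python
from h import *
q,z=quat(np.radians(25))
pin=np.array([.477,.0565,.104])
tcp=pin+[0,0,.004]+.019*z
t0=get_time()
p0=get_tcp_pos()
movel([p0[0],p0[1],.45],v=.4)
move_pose(list(tcp-.30*z),list(q)); print(get_joint_pos())
movel(list(tcp-.075*z),v=.25)
print(get_time()-t0,get_tcp_pos(),tcp-.075*z,get_ft_force())
for n in("side","top"): cv2.imwrite(f"pics/{n}2.png",read_camera(n)[:,:,::-1])
s=cv2.imread("pics/side2.png")[80:280,200:440];cv2.imwrite("pics/s2z.png",cv2.resize(s,None,fx=3,fy=3,interpolation=2))
s=cv2.imread("pics/top2.png")[130:290,290:490];cv2.imwrite("pics/t2z.png",cv2.resize(s,None,fx=3.5,fy=3.5,interpolation=2))
```

```text
[ 0.5852  0.1637  1.7237 -0.401   1.4488  0.5001]
4.6333 [0.4736 0.0802 0.1596] [0.4729 0.0798 0.1588] [ 0.0572 -0.3699 -0.9344]
```

View pics/s2z.png

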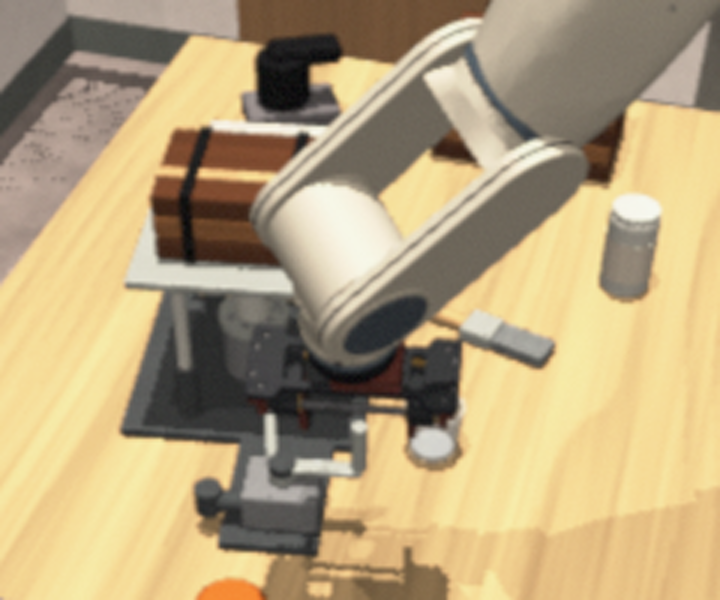

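View pics/t2z.png

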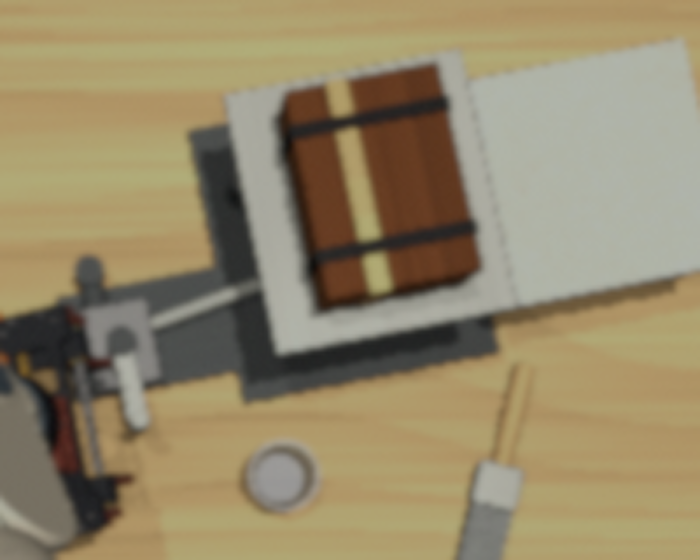

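Run:
```python
from h import *
q,z=quat(np.radians(25))
pin=np.array([.477,.0565,.104])
tcp=pin+[0,0,.004]+.019*z
print(movel(list(tcp-.03*z),v=.1,until_force=4)); print(get_ft_force())
print(movel(list(tcp),v=.05,until_force=4))
print(get_tcp_pos(),tcp,get_ft_force(),get_ft_torque())
im=read_camera("side");cv2.imwrite("pics/s3z.png",cv2.resize(im[80:280,200:440],None,fx=3,fy=3,interpolation=2)[:,:,::-1])
im=read_camera("top");cv2.imwrite("pics/t3z.png",cv2.resize(im[190:290,280:420],None,fx=5,fy=5,interpolation=2)[:,:,::-1])
print("tcp px",proj("side",get_tcp_pos()),proj("top",get_tcp_pos()))
```

```text
False
[ 0.1388 -0.8236 -0.1122]
False
[0.4784 0.0485 0.0907] [0.4784 0.0486 0.0908] [-0.1381  0.4232  0.2033] [ 0.2449 -0.0495 -0.0126]
tcp px [[319.8794 230.4883]] [[331.7729 250.4178]]
```

View pics/s3z.png

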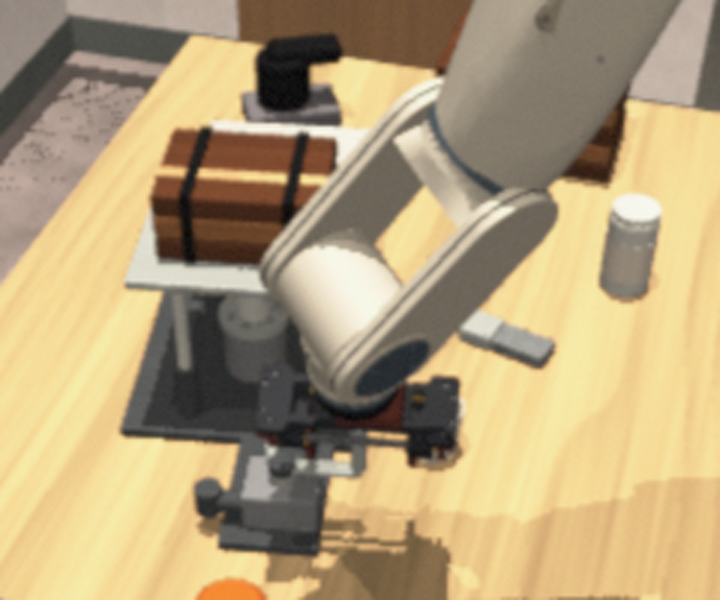

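View pics/t3z.png

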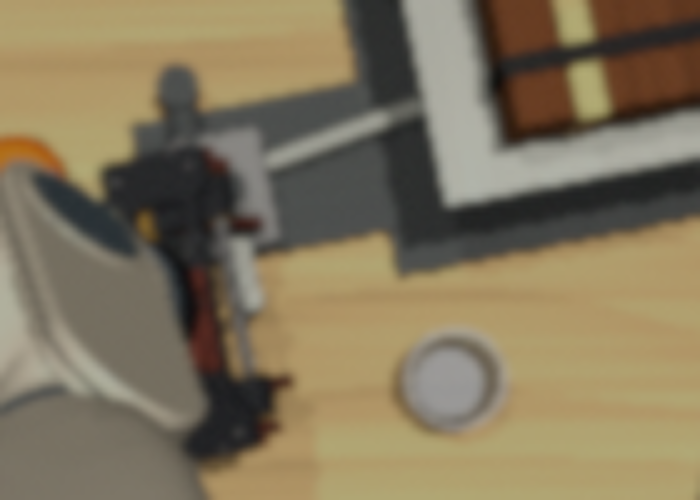

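Run:
```python
from h import *
for o in(.28,.22,.0):
    command_gripper(o); f=get_ft_force()
    print(o,get_grip_width()*88,get_tcp_pos(),f,"e,w:",f@e,f@w,get_ft_torque(),get_time())
```

```text
0.28 24.76074777067883 [0.4784 0.0486 0.0908] [0.4117 0.4268 0.2026] e,w: -0.34856824698300204 0.47971742435205716 [ 0.1314 -0.0421  0.0315] 7.95
0.22 19.0658613511503 [0.4789 0.0488 0.0908] [ 3.0813  1.3099 -0.7111] e,w: -0.7534141131344311 3.2623299027550647 [ 0.2763 -0.3535  0.1883] 8.2833
0.0 15.706486898995509 [0.4805 0.0495 0.0908] [ 7.8985  1.0237 -7.094 ] e,w: 0.3671212233676848 7.956093547588747 [ 0.6876 -1.0144  0.6082] 8.525
```

```bash
cat > trk.py <<'E'
from h import *
from scipy.optimize import minimize_scalar
F=np.load("fit.npy"); ref=np.load("pics/side_ref.npy").astype(np.float32).mean(2)
fe=np.array([np.sin(F[0]),-np.cos(F[0]),0]); fw=np.array([np.cos(F[0]),np.sin(F[0]),0]); C=np.array([F[1],F[2],F[3]])
off=F[7:9]
def pj(X): return proj("side",X)+off
def face(a,b,z0=0.,z1=.077): return np.array([C-fe*.0625+fw*l+[0,0,zz] for l,zz in((a,z0),(b,z0),(b,z1),(a,z1))])
SRC=face(.085,-.085)
LAT=.02  # use lateral > LAT (left in picture)
W,H=200,120
def patch(img,h,lat):
    q=pj(face(.10,lat,-.008,.085)-[0,0,h]).astype(np.float32)
    M=cv2.getPerspectiveTransform(np.array([[0,H],[W,H],[W,0],[0,0]],np.float32),q)
    return cv2.warpPerspective(img,M,(W,H),flags=cv2.INTER_LINEAR|cv2.WARP_INVERSE_MAP)
def track(img,h0,lat=LAT,rng=4e-3):
    g=img.astype(np.float32).mean(2) if img.ndim==3 else img
    R=patch(ref,0,lat)
    ncc=lambda h:-cv2.matchTemplate(patch(g,h,lat),R,cv2.TM_CCOEFF_NORMED)[0,0]
    hs=np.linspace(h0-rng,h0+rng,17); k=hs[np.argmin([ncc(h) for h in hs])]
    s=minimize_scalar(ncc,bounds=(k-6e-4,k+6e-4),method="bounded",options=dict(xatol=1e-5))
    return s.x,-s.fun
E
python3 - <<'E'
from trk import *
print(pj(SRC))
for _ in range(6):
    im=read_camera("side"); print(track(im,0), track(im,0,-.01),track(im,0,.04))
v=cv2.resize(im[80:280,200:440],None,fx=3,fy=3,interpolation=2)[:,:,::-1].copy()
for lat in(.02,-.01): cv2.polylines(v,[np.int32((pj(face(.1,lat,-.008,.085))-[200,80])*3)],True,(0,255,0))
cv2.imwrite("pics/s4z.png",v)
E
```

```text
[[251.7358 167.0223]
 [307.9185 170.5982]
 [307.7223 148.881 ]
 [249.2785 145.3482]]
(np.float64(7.289597431915471e-07), np.float32(0.9998867)) (np.float64(2.555538948763934e-06), np.float32(0.9997147)) (np.float64(-1.2733895294404855e-06), np.float32(0.999898))
(np.float64(-2.1959022048928286e-06), np.float32(0.99988836)) (np.float64(-1.8813189603099635e-07), np.float32(0.9997127)) (np.float64(1.8542288502327293e-07), np.float32(0.99990064))
(np.float64(-1.2925782260023155e-07), np.float32(0.99988335)) (np.float64(1.395692319347573e-06), np.float32(0.999698)) (np.float64(4.361773114767251e-07), np.float32(0.9998895))
(np.float64(8.81825997297685e-07), np.float32(0.9999007)) (np.float64(-1.1064112854198118e-06), np.float32(0.99973625)) (np.float64(-3.1725655610268398e-06), np.float32(0.9999093))
(np.float64(-8.57575910007626e-07), np.float32(0.9998766)) (np.float64(1.5726462259149297e-06), np.float32(0.99970686)) (np.float64(-9.655651147867373e-07), np.float32(0.9998925))
(np.float64(7.733201061392596e-07), np.float32(0.99988997)) (np.float64(8.473451352936852e-07), np.float32(0.999719)) (np.float64(-1.389000296134197e-06), np.float32(0.9998989))
```

View pics/s4z.png

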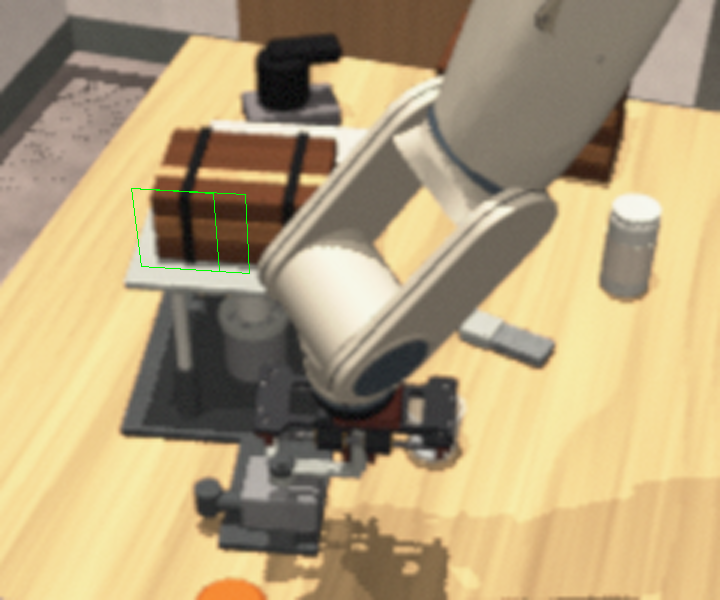

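```bash
cat > ctl.py <<'E'
from trk import *
import json,os
q,zt=quat(np.radians(25))
st=json.load(open("st.json")) if os.path.exists("st.json") else None
def init():
    global st
    p=np.array(get_tcp_pos()); f=np.array(get_ft_force())
    P=p-.019*zt; 
    A=P+.075*np.array([np.cos(.171),np.sin(.171),0])
    st=dict(A=A.tolist(),c=[0,0,0],th=0.,z=float(p[2]),h=0.); save()
def save(): json.dump(st,open("st.json","w"))
def rt(th):
    a=np.pi+.171+th; return np.array([np.cos(a),np.sin(a),0]),np.array([-np.sin(a),np.cos(a),0])
def go(th,v=.03):
    r,t=rt(th); p=np.array(st["A"])+.075*r+np.array(st["c"])+.019*zt; p[2]=st["z"]
    movel(list(p),v=v); st["th"]=th
def sense(corr=True):
    p=np.array(get_tcp_pos()); f=np.array(get_ft_force())
    d=p-.019*zt-np.array(st["A"])-np.array(st["c"]); 
    d0=p-.019*zt-np.array(st["A"])
    r,t=rt(st["th"])
    pin=np.arctan2(d0[1],d0[0])-np.pi-.171; pin=(pin+np.pi)%(2*np.pi)-np.pi
    fr,ft=f@r,f@t; flex=-ft*.0094
    if corr: st["c"]=(np.array(st["c"])+np.clip(fr/4000*.4,-.0006,.0006)*r).tolist()
    return pin,flex,pin-flex,fr
def cam(rng=4e-3):
    t=get_time(); h,s=track(read_camera("side"),st["h"],rng=rng); st["h"]=h; return t,h,s
E
python3 - <<'E'
import ctl; from ctl import *
ctl.init(); st=ctl.st
print(st,sense(False))
go(0.0); print(sense()); 
for k in range(3): go(0.0); s=sense(); print(get_time(),s)
for i in range(1,6):
    go(.02*i); s=sense(); t,h,n=cam(); print(round(t,2),np.round(s,3),round(h*1e3,3),round(float(n),4))
save()
E
```

```text
{'A': [0.5529893957307084, 0.0702007955140945, 0.10804431820277316], 'c': [0, 0, 0], 'th': 0.0, 'z': 0.0908244702490768, 'h': 0.0} (np.float64(-8.881784197001252e-16), np.float64(-0.00879633073408992), np.float64(0.008796330734089032), np.float64(-8.377179329046927))
(np.float64(0.00033642423601598637), np.float64(0.0002747911955033571), np.float64(6.163304051262929e-05), np.float64(-1.7678883094310773))
9.325 (np.float64(0.0002666839673031163), np.float64(-0.004214404120321365), np.float64(0.004481088087624481), np.float64(-0.9055446531019152))
9.575 (np.float64(0.0005605927063401239), np.float64(0.002856721699189526), np.float64(-0.0022961289928494022), np.float64(-1.2650717468518649))
9.825 (np.float64(0.000946474022095245), np.float64(0.00409194441909989), np.float64(-0.0031454703970046453), np.float64(0.49191527549478653))
10.07 [ 0.017  0.03  -0.012  2.033] -0.0 0.9999
10.38 [ 0.036  0.046 -0.01   2.993] -0.0 0.9999
10.68 [0.055 0.038 0.017 0.853] -0.001 0.9999
10.97 [0.074 0.053 0.021 0.401] -0.002 0.9999
11.28 [0.093 0.049 0.044 0.732] 0.001 0.9998
```

Run:
```python
from ctl import *
th=st["th"]
while th<1.05:
    th+=.025; go(th); s=sense(); t,h,n=cam(); print(round(t,2),np.round(s,3),round(h*1e3,3),round(float(n),4))
    if s[1]>.1 or n<.97: print("STOP");break
    if h>.00012:
        t2,h2,n2=cam(); print("sink",t2,h2*1e3,(h2-h)/(t2-t)*1e3); break
save()
```

```text
11.57 [0.12  0.042 0.078 1.25 ] 0.001 0.9998
11.88 [ 0.145  0.048  0.097 -0.306] 0.002 0.9998
12.18 [ 0.172  0.055  0.117 -1.141] 0.047 0.9998
12.47 [ 0.197  0.052  0.145 -1.41 ] 0.002 0.9998
12.78 [ 0.223  0.038  0.185 -1.284] 0.107 0.9998
13.07 [ 0.248  0.053  0.195 -0.577] 0.07 0.9998
13.38 [ 0.274  0.043  0.232 -0.997] 0.114 0.9997
13.68 [ 0.299  0.047  0.251 -0.488] 0.117 0.9996
13.97 [ 0.325  0.032  0.293 -0.981] 0.118 0.9996
14.28 [0.349 0.05  0.299 0.319] 0.17 0.9996
sink 14.325 0.11822498134450667 -1.04448980567358
```

```bash
cat > run1.py <<'E'
from ctl import *
th=st["th"]; H=[st["h"]]
while th<1.08:
    th+=.025; go(th); s=sense(); t,h,n=cam(); print(round(t,2),np.round(s,3),round(h*1e3,3),round(float(n),4))
    H.append(h)
    if s[1]>.1 or n<.97: print("STOP");break
    if h-min(H[-3:])>.0003 or h>.0006:
        for _ in range(3):
            t2,h2,n2=cam(); print("sink?",t2,h2*1e3,(h2-h)/(t2-t)*1e3,n2)
        if h2-h>.00015: break
save()
E
python3 run1.py
```

```text
14.62 [0.375 0.034 0.34  1.068] 0.224 0.9995
14.93 [0.399 0.05  0.349 1.525] 0.227 0.9995
15.22 [0.422 0.053 0.37  0.917] 0.231 0.9995
15.53 [0.448 0.048 0.4   1.492] 0.23 0.9995
15.82 [0.472 0.048 0.424 0.549] 0.232 0.9995
16.12 [0.498 0.037 0.461 0.413] 0.232 0.9995
16.43 [0.521 0.061 0.46  2.199] 0.272 0.9994
16.73 [0.548 0.053 0.495 1.09 ] 0.279 0.9994
17.02 [0.573 0.044 0.529 2.401] 0.303 0.9994
17.32 [0.596 0.038 0.558 1.502] 3.0 0.9987
sink? 17.375 3.346880938087905 6.937336982153508 0.9993245
sink? 17.425 3.4404686846876054 4.404545957073746 0.99938107
sink? 17.475 3.4779308800887327 3.18611194072334 0.9993401
```

Run:
```python
from ctl import *
for _ in range(10):
    t,h,n=cam(); print(round(t,3),round(h*1e3,3),round(float(n),4))
print(sense(False)); save()
im=read_camera("side");cv2.imwrite("pics/s5z.png",cv2.resize(im[80:280,200:440],None,fx=3,fy=3,interpolation=2)[:,:,::-1])
```

```text
17.525 3.585 0.9994
17.575 3.652 0.9995
17.625 3.706 0.9995
17.675 3.74 0.9995
17.725 3.784 0.9995
17.775 3.741 0.9995
17.825 3.925 0.9994
17.875 4.949 0.9977
17.925 5.8 0.9981
17.975 6.421 0.9984
(np.float64(0.5958167343507039), np.float64(0.04409679531362956), np.float64(0.5517199390370744), np.float64(1.0901604660045663))
```

View pics/s5z.png

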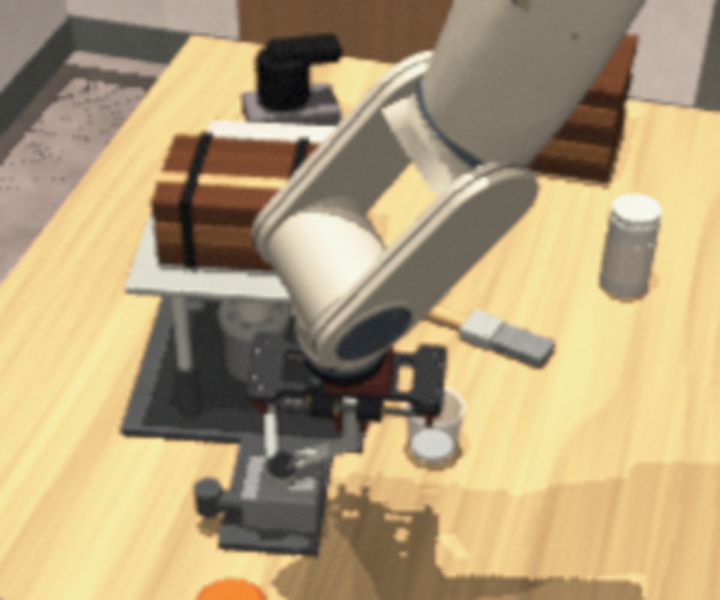

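```bash
cat > run2.py <<'E'
from ctl import *
import sys
stop=float(sys.argv[1])
th=st["th"]
go(th-.045); print(np.round(sense(False),3))
L=[]
for i in range(400):
    t,h,n=cam(); L.append((t,h)); 
    v=0
    if len(L)>=24: a=np.array(L[-24:]); v=np.polyfit(a[:,0],a[:,1],1)[0]
    if i%10==0: print(round(t,2),round(h*1e3,2),round(v*1e3,2),round(float(n),4))
    if h>stop or v>.016 or n<.93: break
    if len(L)>=40 and v<.003: print("slow");break
print("closing",t,h*1e3,v*1e3,n)
# close
th=st["th"]-.06
for k in range(4):
    go(th,.06); s=sense(False); c=cam(); print(round(c[0],2),np.round(s,3),round(c[1]*1e3,2))
    if s[1]<-.1: break
    th-=.04
    if s[2]<.47: break
save()
E
python3 run2.py .046
```

```text
[ 0.56  -0.022  0.582  2.341]
18.33 7.07 0.0 0.9989
18.83 10.06 0.0 0.9981
19.33 10.32 0.0 0.9984
19.83 13.52 4.09 0.9977
20.33 16.1 4.7 0.9977
20.83 17.06 3.75 0.9977
21.33 19.78 4.4 0.9977
21.83 22.84 5.28 0.9986
22.33 25.99 5.03 0.999
22.83 26.53 4.37 0.9986
23.33 29.75 5.01 0.9991
23.83 32.89 5.71 0.9986
24.33 35.8 5.42 0.998
24.83 38.2 4.8 0.9986
25.33 39.94 4.39 0.9978
25.83 42.37 5.26 0.9976
26.33 45.64 5.97 0.9982
closing 26.5333 46.893943225819726 4.834650482780518 0.9974074
26.83 [ 0.498 -0.072  0.57   0.828] 49.0
27.13 [ 0.461 -0.075  0.536  0.701] 49.06
27.43 [ 0.421 -0.074  0.495  0.048] 49.06
27.73 [ 0.379 -0.065  0.444 -1.025] 48.99
```

Run:
```python
from h import *
for n,(a,b,c,d) in {"side":(105,205,232,336),"top":(135,245,345,505)}.items():
    im=np.mean([read_camera(n).astype(float) for _ in range(2)],0)
    np.save(f"pics/{n}_p.npy",im)
    z=im[a:b,c:d]; f=5 if n=="top" else 6
    g=np.clip((z-100)*1.65,0,255) if n=="side" else np.clip((z-90)*2,0,255)
    cv2.imwrite(f"pics/{n}_z2.png",cv2.resize(g.astype(np.uint8)[:,:,::-1],None,fx=f,fy=f,interpolation=cv2.INTER_CUBIC))
```

```text
(no output)
```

View pics/side_z2.png

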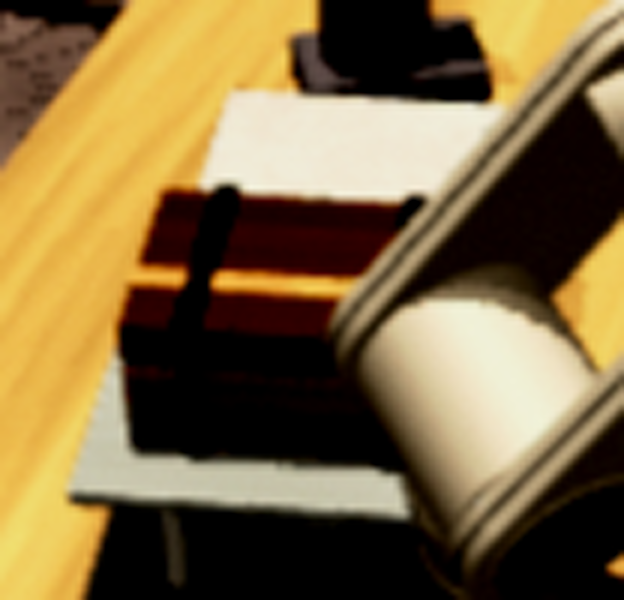

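View pics/top_z2.png

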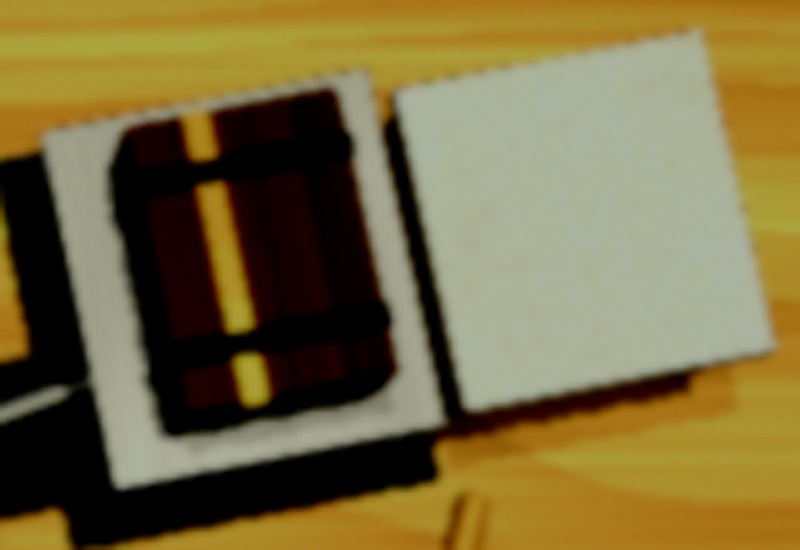

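```bash
cat > fit2.py <<'E'
from fit import *
S2=lambda x,y:(232+(x+.5)/6-.5,105+(y+.5)/6-.5)
o2=list(obs)+[("side","q",-1,1,S2(70,497)),("side","r",1,1,S2(235,90)),
("top","q",-1,1,T(42,132)),("top","q",-1,-1,T(118,490)),("top","q",1,1,T(367,70)),("top","q",1,-1,T(446,425)),
("top","r",-1,1,T(393,93)),("top","r",-1,-1,T(463,412)),("top","r",1,1,T(703,30)),("top","r",1,-1,T(775,350))]
def res2(p):
    off={"side":p[7:9],"top":p[9:11]}; R=[]
    for n,o,a,b,uv in o2:
        pp=p.copy(); k=o
        if o=="q": pp[3]=p[11]; k="p"
        R.append(proj(n,pt(pp,k,a,b))[0]+off[n]-uv)
    return np.concatenate(R+[p[7:11]/1.0])
s=least_squares(res2,np.r_[np.load("fit.npy"),.14],loss="soft_l1"); print(s.x); print(s.fun.reshape(-1,2)[10:20])
C=np.linalg.pinv(s.jac.T@s.jac)*.16
for i,j,nm in((3,6,"p1-r"),(11,6,"p2-r"),(3,11,"p1-p2")):
    v=np.zeros(12);v[i]=1;v[j]=-1;print(nm,v@s.x*1e3,np.sqrt(v@C@v)*1e3)
np.save("fit2.npy",s.x)
E
python3 fit2.py
```

```text
[ 0.1814  0.6517 -0.1373  0.1864  0.2093 -0.0042  0.1287  0.3723 -0.5149
 -0.4012 -0.194   0.1358]
[[-0.3148  0.0225]
 [-0.5731  0.3021]
 [-0.2142  0.1299]
 [-0.5393  0.0386]
 [ 0.0565 -0.2335]
 [-0.0073 -0.0253]
 [ 0.0501 -0.5579]
 [ 0.3465  0.0984]
 [-0.3994 -0.0026]
 [ 0.2289  0.1979]]
p1-r 57.73727828887229 1.852053413127739
p2-r 7.143725484809793 2.207434245399665
p1-p2 50.5935528040625 1.5881633072480654
```

```bash
cat > fit3.py <<'E'
from fit import *
from scipy.ndimage import map_coordinates
cor={"near":((-1,1),(-1,-1)),"far":((1,1),(1,-1)),"left":((-1,1),(1,1)),"right":((-1,-1),(1,-1))}
EB=[("top","ref","p","near",.05,.95),("top","ref","p","left",.1,.9),("top","ref","p","right",.1,.9),("top","ref","r","far",.05,.95),("top","ref","r","left",.3,.95),("top","ref","r","right",.3,.95),
("side","ref","p","near",.05,.95),("side","ref","p","right",.05,.5),("side","ref","p","left",.03,.25),("side","ref","r","far",.45,.95),("side","ref","r","right",.6,.95)]
def E2(tag,key,full=False):
    return [("top",tag,key,"near",.05,.95),("top",tag,key,"left",.1,.9),("top",tag,key,"right",.1,.9),("top",tag,key,"far",.1,.9),
    ("top",tag,"r","near",.05,.95),("top",tag,"r","far",.05,.95),("top",tag,"r","left",.1,.95),("top",tag,"r","right",.1,.95)]+\
    [("side",tag,key,"near",.04,.95 if full else .55),("side",tag,key,"left",.03,.25),("side",tag,"r","far",.05,.95 if full else .55),("side",tag,"r","left",.6,.95)]+\
    ([("side",tag,"r","right",.3,.95),("side",tag,key,"right",.05,.7)] if full else [])
IM={}
def img(n,tag):
    if (n,tag) not in IM: IM[n,tag]=np.load(f"pics/{n}_{tag}.npy")[:,:,2].astype(float)
    return IM[n,tag]
def P3(p,o,a,b):
    if o in "qs": p=p.copy(); p[3]=p[11 if o=="q" else 12]; o="p"
    return pt(p,o,a,b)
def measure(p,edges,hw=3.5):
    out=[]
    for n,tag,o,ed,f0,f1 in edges:
        A,B=[P3(p,o,*c) for c in cor[ed]]; off=p[7:9] if n=="side" else p[9:11]
        f=np.linspace(f0,f1,60); X=A+(B-A)*f[:,None]; u=proj(n,X)+off
        cen=proj(n,P3(p,o,0,0))[0]+off
        d=u[-1]-u[0]; nn=np.array([-d[1],d[0]])/np.hypot(*d)
        if nn@(cen-u[0])<0: nn=-nn     # towards the inside
        s=np.linspace(-hw,hw,36); q=u[:,None]+s[None,:,None]*nn
        pr=map_coordinates(img(n,tag),[q[...,1],q[...,0]],order=1)
        m=np.median(pr,0) ; 
        # averaged profile then 50% crossing; also per-sample gradients
        g=np.clip(np.gradient(np.convolve(np.pad(m,3,mode="edge"),np.ones(7)/7,"valid")),0,None); k=np.argmax(g); sl=slice(max(k-6,0),k+7)
        pos=(g[sl]*s[sl]).sum()/g[sl].sum()
        w=g.max()
        out.append((n,o,ed,X.mean(0),nn,u[len(u)//2]+nn*pos,u[0]+nn*0,f0,f1,pos,w))
    return out
def solve(edges,p0,np_=13,it=6,verbose=True):
    p=p0.copy()
    for _ in range(it):
        M=measure(p,edges,4. if _<2 else 3.)
        def res(x):
            R=[]
            for n,o,ed,_,nn,c,_,f0,f1,pos,w in M:
                A,B=[P3(x,o,*k) for k in cor[ed]]; off=x[7:9] if n=="side" else x[9:11]
                R.append(nn@(proj(n,A+(B-A)*(f0+f1)/2)[0]+off-c))
            return np.r_[np.array(R)/.2,x[7:11]/1.,x[5]/.003, (x[11:13]-p0[11:13])/.05]
        s=least_squares(res,p,loss="soft_l1"); p=s.x
    if verbose:
        for m,r in zip(M,s.fun): print(m[0],m[1],m[2],"res px %.2f"%(r*.2),"g %.1f"%m[10])
    C=np.linalg.pinv(s.jac.T@s.jac)
    print(p)
    for i,j,nm in((3,6,"p1-r"),(11,6,"p2-r"),(12,6,"p3-r"),(3,11,"p1-p2")):
        v=np.zeros(13);v[i]=1;v[j]=-1;print(nm,v@p*1e3,np.sqrt(v@C@v)*1e3)
    return p
if __name__=="__main__":
    p=np.r_[np.load("fit2.npy"),.13]
    p=solve(EB+E2("p","q"),p); np.save("fit3.npy",p)
E
python3 fit3.py
```

```text
top p near res px 0.14 g 6.7
top p left res px 0.25 g 2.3
top p right res px 0.10 g 7.8
top r far res px 0.01 g 3.5
top r left res px 0.09 g 3.4
top r right res px -0.02 g 6.8
side p near res px 0.01 g 7.9
side p right res px -0.26 g 9.9
side p left res px -0.09 g 4.7
side r far res px 0.19 g 13.2
side r right res px -0.16 g 7.9
top q near res px 0.03 g 6.7
top q left res px 0.11 g 2.7
top q right res px 0.25 g 7.7
top q far res px 0.45 g 6.9
top r near res px 0.05 g 7.0
top r far res px 0.01 g 3.5
top r left res px -0.19 g 3.4
top r right res px -0.03 g 6.7
side q near res px 0.04 g 7.9
side q left res px -0.05 g 3.8
side r far res px -0.08 g 10.9
side r left res px -0.28 g 6.7
[ 0.1871  0.6492 -0.1326  0.1987  0.2077 -0.0048  0.1427 -0.0063  1.5174
  0.1946 -0.0029  0.1506  0.13  ]
p1-r 56.044028368221696 1.5468209962891162
p2-r 7.9182827249715535 1.6183854099050088
p3-r -12.701801886656316 50.10432247546861
p1-p2 48.12574564325015 1.0206000633557395
```

```bash
cat > run3.py <<'E'
from ctl import *
import sys
th0=float(sys.argv[1]); drop=float(sys.argv[2])
t,h0,n=cam(); print(t,h0*1e3,n,np.round(sense(False),3))
go(th0-.02,.08); go(th0,.03); th=th0; c=cam(); print(round(c[0],2),np.round(sense(False),3),round(c[1]*1e3,2))
back=False; t1=None; L=[]
for i in range(160):
    t,h,n=cam(); L.append((t,h)); d=h-h0
    if i%4==0: print(round(t,2),round(d*1e3,2),round(float(n),4))
    if d>drop: break
    if not back and d>.0006: go(th-.085,.08); back=True; print("relieved",np.round(sense(False),3))
    if not back and i%8==7:
        th+=.01; go(th,.03); print("step",th,np.round(sense(False),3))
print("closing",t,d*1e3)
th=.50-.03 if not back else st["th"]-.05
for k in range(5):
    go(th,.08); s=sense(False); c=cam(); print(round(c[0],2),np.round(s,3),round((c[1]-h0)*1e3,2))
    if s[1]<-.1 or s[2]<.48: break
    th-=.04
save()
E
python3 run3.py .58 .0045
```

```text
27.9833 49.027926819629485 0.9981696 [ 0.379 -0.064  0.444 -1.08 ]
28.61 [0.572 0.05  0.522 1.015] 49.06
28.66 0.0 0.9982
28.86 0.05 0.9981
step 0.59 [0.58  0.061 0.519 1.411]
29.31 0.06 0.9982
29.51 0.07 0.9981
step 0.6 [0.591 0.048 0.543 1.334]
29.96 0.1 0.9981
30.16 0.09 0.9982
step 0.61 [0.602 0.053 0.549 1.168]
30.61 3.14 0.997
relieved [ 0.53  -0.051  0.581  0.764]
closing 30.9083 4.744097160695702
31.21 [ 0.485 -0.061  0.546 -0.581] 6.46
31.51 [ 0.444 -0.057  0.501  0.893] 6.53
31.81 [ 0.405 -0.071  0.477 -1.052] 6.48
```

```bash
cat > meas.py <<'E'
import sys
from fit3 import *
tag=sys.argv[1]
for n in("side","top"):
    im=np.mean([read_camera(n).astype(float) for _ in range(2)],0); np.save(f"pics/{n}_{tag}.npy",im)
    a,b,c,d=(105,205,232,336) if n=="side" else (135,245,345,505)
    g=np.clip((im[a:b,c:d]-90)*1.8,0,255); cv2.imwrite(f"pics/{n}_{tag}.png",cv2.resize(g.astype(np.uint8)[:,:,::-1],None,fx=5,fy=5,interpolation=2))
p=np.load("fit3.npy"); p[12]=p[11]-.006
p=solve(EB+E2("p","q")+E2(tag,"s",len(sys.argv)>2),p)
# robust relative: fix geometry, only this state's side view
print("p2-p3",(p[11]-p[12])*1e3,get_time())
E
python3 meas.py m3 | tail -20
```

```text
side r left res px -0.19 g 6.7
top s near res px 0.00 g 6.5
top s left res px 0.10 g 2.9
top s right res px 0.09 g 7.7
top s far res px 0.35 g 7.0
top r near res px 0.08 g 7.0
top r far res px 0.07 g 3.4
top r left res px -0.21 g 3.4
top r right res px -0.08 g 6.7
side s near res px 0.02 g 8.2
side s left res px -0.13 g 3.5
side r far res px -0.03 g 10.9
side r left res px -0.10 g 6.7
[ 0.1865  0.6491 -0.1323  0.2004  0.2072 -0.0049  0.1445  0.0966  1.9294
  0.3265  0.0207  0.152   0.146 ]
p1-r 55.88092683642628 1.3838401256687365
p2-r 7.481562979396367 1.4659131130320364
p3-r 1.4723201838736655 1.466106050360447
p1-p2 48.39936385702992 0.9860228152180368
p2-p3 6.0092427955227015 32.0583
```

```bash
ls pics | tail -3
```

```text
top_ref.npy
top_z1.png
top_z2.png
```

View pics/side_m3.png

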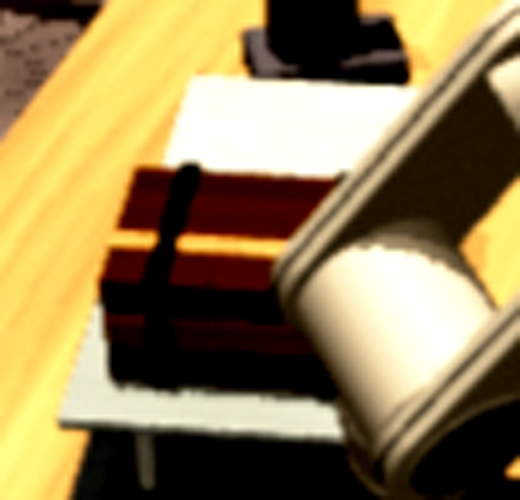

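View pics/top_m3.png

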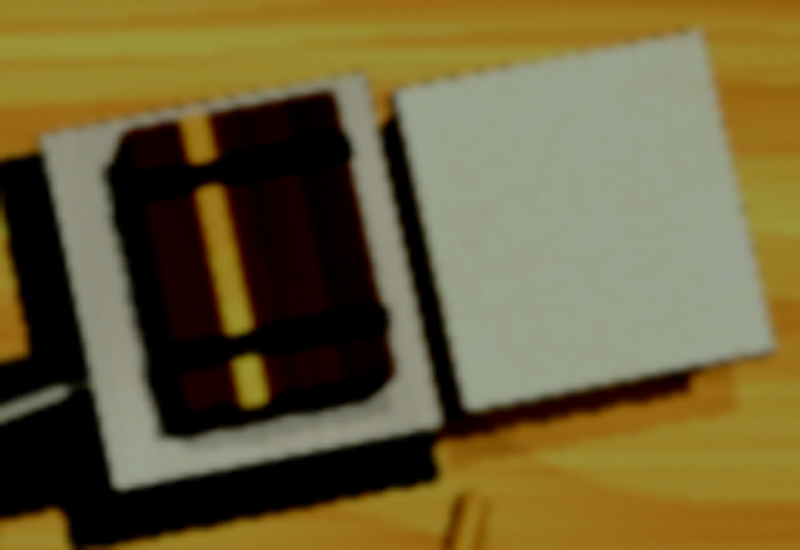

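```bash
cat > shut.py <<'E'
from ctl import *
th=st["th"]
while True:
    pin,fl,stem,fr=sense(); print(round(get_time(),2),np.round([th,pin,fl,stem,fr],3))
    if stem<.008 or fl<-.095: break
    th-=.05 if stem>.1 else .015
    go(th,.05)
for k in range(3):   # relax the flex
    th=st["th"]-sense(False)[1]*.9 ; go(th,.04); print("relax",np.round(sense(),3))
print(cam()); save()
E
python3 shut.py
```

```text
32.06 [ 0.395  0.406 -0.067  0.473 -1.669]
32.31 [ 0.345  0.357 -0.074  0.43  -1.051]
32.56 [ 0.295  0.307 -0.082  0.389 -1.819]
32.81 [ 0.245  0.255 -0.06   0.314 -1.848]
33.06 [ 0.195  0.206 -0.072  0.277 -2.218]
33.31 [ 0.145  0.155 -0.063  0.217 -1.104]
33.56 [ 0.095  0.107 -0.069  0.175 -2.083]
33.81 [ 0.045  0.056 -0.068  0.124 -0.601]
34.06 [-0.005  0.009 -0.081  0.089 -0.465]
34.31 [-0.02  -0.006 -0.068  0.062 -0.43 ]
34.56 [-0.035 -0.021 -0.074  0.053 -0.565]
34.81 [-0.05  -0.036 -0.066  0.031 -0.927]
35.06 [-0.065 -0.047 -0.083  0.036 -0.746]
35.31 [-0.08  -0.062 -0.072  0.01  -1.3  ]
35.56 [-0.095 -0.076 -0.082  0.006 -1.563]
relax [-0.016  0.001 -0.017  4.258]
relax [-0.019 -0.013 -0.007  4.844]
relax [-0.01   0.016 -0.027  3.556]
(36.35, np.float64(0.0547814431636997), np.float32(0.99729323))
```

```bash
python3 - <<'E'
from ctl import *
command_gripper(1.0); p=np.array(get_tcp_pos()); print(get_time(),get_ft_force())
movel(list(p-.15*zt),v=.25)
p=np.array(get_tcp_pos()); movel([p[0],p[1],.36],v=.3)
j=np.array(get_joint_pos()); j[0]+=.7; movej(list(j)); print(get_time(),get_tcp_pos())
im=read_camera("side");cv2.imwrite("pics/s6.png",im[:,:,::-1])
E
python3 meas.py m4 full | tail -24
```

```text
37.5833 [-0.4604  0.3842  0.0567]
40.175 [0.2868 0.3861 0.3582]
side q left res px -0.01 g 3.7
side r far res px -0.08 g 10.9
side r left res px -0.25 g 6.7
top s near res px 0.04 g 6.5
top s left res px 0.12 g 2.8
top s right res px 0.08 g 7.8
top s far res px 0.32 g 7.1
top r near res px 0.23 g 7.2
top r far res px 0.06 g 3.5
top r left res px -0.17 g 3.4
top r right res px -0.10 g 6.8
side s near res px 0.03 g 8.2
side s left res px -0.15 g 3.7
side r far res px 0.05 g 12.1
side r left res px -0.25 g 6.8
side r right res px -0.29 g 8.0
side s right res px -0.13 g 10.8
[ 0.1886  0.6495 -0.1335  0.1992  0.2073 -0.0055  0.1437 -0.0745  1.8414
 -0.0162  0.0828  0.1506  0.1455]
p1-r 55.47213939834231 1.3854619564901864
p2-r 6.902357842479473 1.4500161668950626
p3-r 1.7368806042573903 1.4077885533325847
p1-p2 48.56978155586283 1.0102786902024519
p2-p3 5.165477238222083 40.425
```

View pics/s6.png

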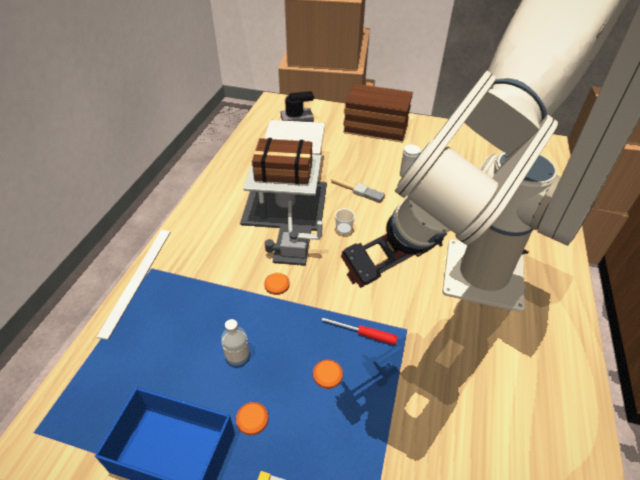

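View pics/side_m4.png

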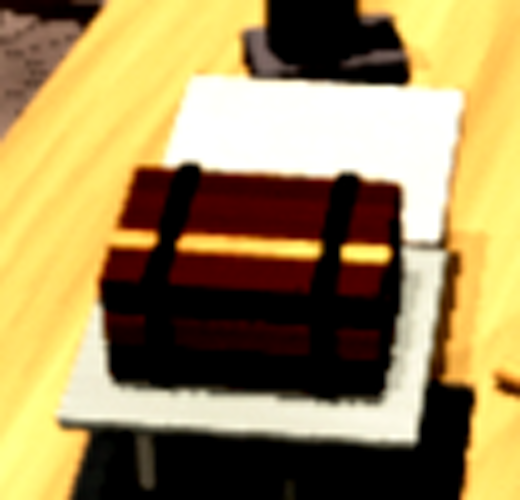

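Run:
```python
from fit3 import *
p=solve(EB+E2("p","q")+E2("m4","s",True),np.r_[np.load("fit3.npy")],verbose=False)
np.save("fit4.npy",p)
g=np.load("pics/side_m4.npy"); off=p[7:9]
A=P3(p,"s",1,-1); B=P3(p,"r",-1,-1); print("platfarR",A,proj("side",A)+off,"risernearR",B,proj("side",B)+off)
E=np.array([np.sin(p[0]),-np.cos(p[0]),0]); print("px/mm e",(proj("side",A+E*.001)-proj("side",A)),"z",(proj("side",A+[0,0,.001])-proj("side",A)))
print(np.round(g[150:162,312:326,2]).astype(int)); print(np.round(g[150:162,312:326,0]).astype(int))
im=np.clip((g[135:170,295:335]-40)*1.2,0,255).astype(np.uint8)[:,:,::-1]
cv2.imwrite("pics/gap.png",cv2.resize(im,None,fx=15,fy=15,interpolation=0))
```

```text
[ 0.1891  0.6496 -0.1339  0.1996  0.2073 -0.0055  0.1438 -0.0766  1.9361
 -0.2066  0.1228  0.151   0.1454]
p1-r 55.82550542984005 1.348052475223529
p2-r 7.228388376951167 1.405058770931802
p3-r 1.590894952697458 1.3525687026469808
p1-p2 48.59711705288888 0.9974967243182018
platfarR [ 0.5604 -0.2528  0.1454] [[320.8599 154.4279]] risernearR [ 0.5671 -0.264   0.1438] [[319.8067 152.6228]]
px/mm e [[ 0.0253 -0.1745]] z [[ 0.0039 -0.2545]]
[[152 214 229 231 230 230 230 226 172 117 137 148 151 156]
 [148 213 228 230 230 230 230 216 152 109 127 137 142 146]
 [142 206 224 226 220 226 230 200 128 102 120 133 138 140]
 [114 160 174 172 165 170 178 148 100  99 123 134 138 142]
 [139 172 166 159 148 145 144 132 106 109 124 133 140 143]
 [159 200 200 198 193 192 191 188 176 136 103 106 128 142]
 [144 195 210 211 210 210 212 210 190 135  82  86 122 139]
 [132 190 208 210 211 211 212 208 174 116  80  82 121 138]
 [130 186 206 208 209 212 210 207 163  99  76  84 118 138]
 [120 173 190 192 202 210 208 207 156  90  76  86 120 140]
 [117 167 183 185 200 208 212 206 154  86  82 108 133 142]
 [132 175 184 186 199 210 210 205 152  87  84 118 140 142]]
[[184 238 247 248 248 247 247 244 202 192 234 244 246 246]
 [182 238 246 247 247 247 246 236 184 180 224 235 239 242]
 [176 234 244 244 238 241 243 224 162 174 218 231 236 238]
 [144 190 202 200 190 192 198 170 136 174 220 232 237 240]
 [158 193 188 180 168 165 166 154 140 186 222 231 238 240]
 [178 218 219 218 212 212 212 209 198 182 178 190 225 238]
 [164 215 225 226 226 226 226 225 210 166 138 152 216 236]
 [150 208 224 225 225 226 226 224 194 150 135 146 215 236]
 [148 206 222 223 224 225 224 222 183 138 134 150 212 236]
 [136 190 207 210 220 224 224 223 178 132 136 153 216 236]
 [132 183 200 202 218 224 226 222 178 133 145 194 230 238]
 [148 192 200 202 218 225 226 222 178 136 149 212 238 239]]
```

View pics/gap.png

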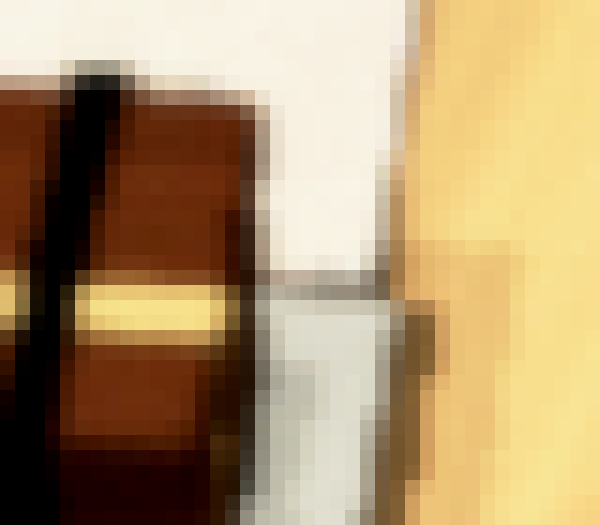

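Run:
```python
from ctl import *
a=cam(); wait(1.0); b=cam(); print(a,b)
r=np.load("pics/side_ref.npy").mean(2); c=read_camera("side").astype(float).mean(2)
for n,(y0,y1,x0,x1) in {"lever":(214,245,296,330),"block":(240,262,276,308)}.items():
    print(n,cv2.phaseCorrelate(r[y0:y1,x0:x1],c[y0:y1,x0:x1],cv2.createHanningWindow((x1-x0,y1-y0),cv2.CV_64F)))
# pixel motion per 0.05 rad of pin
r0,t0=rt(0); A=np.array(st["A"])
print("px per .05rad",proj("side",A+.075*rt(.05)[0])-proj("side",A+.075*r0), get_ft_force(), get_time())
job_done()
```

```text
(40.425, np.float64(0.054735495341541096), np.float32(0.9972874)) (41.475, np.float64(0.0547697918594336), np.float32(0.9972683))
lever ((0.10452357398416012, 0.027585539108724078), 1.0014745761592698)
block ((-0.14481157994825722, 0.050158412544934805), 0.9782937092667101)
px per .05rad [[ 0.1041 -0.9038]] [-0.1122  0.4985  0.473 ] 41.575
the job is handed in; nothing more can be done
```

The valve was cracked open at a stem angle of about 0.53–0.55 rad. The platform sank at roughly 5–6 mm/s, though two pulses in the tracker each read up to about 9 mm/s over 0.3 s. I paused it about 7 mm above the riser, measured, and let it down roughly another 6 mm. I then shut the valve with at most about 8–9 N at the pin, relaxed the lever, let go and drew the arm clear. The job was handed in at 41.6 s.

**Last checks:**
- **Level:** with the view unobstructed, the two-camera edge fit puts the platform about 1.6 mm above the riser, ±1.4 mm. The gap seen in the side picture agrees.
- **Holding:** the tracked height was unchanged over 1 s (0.03 mm).
- **Valve shut:** the lever appears back where it started in the side picture. The shift was under 0.1 px vertically, where 0.05 rad would show as 0.9 px.
- **Contact:** there was no contact force on the tool.

**Readings that disagreed:**
- Early height-difference estimates ran from 60 mm down to 56 mm as I refined the fit.
- The fit also wanted a side-camera offset of about 1.9 px. That affects absolute heights, but hardly the difference between platform and riser.
- The board tracker steps by up to about 3 mm because of coarse pixels, so I relied on the edge fits for the final height.

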